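Close the split tube clamp and hold its bolt head

ROBOT

A 6-joint arm with a two-finger parallel gripper is mounted at the origin on the work surface. World frame = base frame: x ahead of the robot, y to its left, z up, the work surface at z = 0. Lengths are in m, angles in rad, forces in N, time in s.
With the tool pointing down it reaches from about 0.35 to 0.925 m from the base axis. Payload 6.4 kg.
Tool frame: the origin (TCP) lies on the centre line of the jaws, within the pads' length; the fingertips stand 8 mm ahead of it and the grasp point (between the pads) lies 11 mm behind it; z points along the fingers, y is the line along which they close (so a half turn about z gives the same grasp; the last joint's range is limited). The gripper opens to 85 mm and grips with 20 to 120 N. Pads are 22 mm wide; open, the fingers measure 114 mm over their backs; the gripper's body (76 mm by 85 mm) begins 54 mm behind the grasp point. The pads swing forward as they close: fully open they stand 13 mm farther back than shut.
Start: joints at [-0.174, 0.245, 1.558, -0, 1.339, -0.174], TCP at [0.65, 0, 0.239] pointing down, gripper open.
Joint ranges: [-3.13, 3.13], [-1.02, 2.26], [0.13, 2.54], [-0.95, 4.09], [0.21, 2.88], [-2.74, 2.74]. Speed limits (rad/s): [2.57, 2.57, 3.14, 3.14, 3.14, 3.14].

INTERFACE

Orientations are given as a unit quaternion [x, y, z, w].
In Python, from station import ctrl, optics gives the robot as it stands. The module is installed in compiled form; this text tells all that it offers.
- The arm moves only by the tool play_rows, never from a script. Its argument "increments" is a list of rows, each a list of 2 entries, a list of its own where there are three numbers: the shift along the tool's x, y, z in units of 80 cm (1.0 is 80 cm), then the turn, a rotation vector about the tool's x, y, z in units of 2 pi rad (1.0 is 2 pi rad). A call has 1 to 8 rows; each row is the pose to reach, as a shift and turn from the pose commanded when the call began, along the tool's axes at that moment, turning the shorter way round; what a row does not reach only later rows make up. A row lasts 1/12 s, in which the tool goes at most 41.7 mm and 7.16 degrees, less where a joint would pass 70% of its speed; a pose out of reach is approached as far as the arm can. A call with a number of a shift or a turn outside -1 to 1 is refused whole. A call with a gripper value outside its range is refused whole. "jaw" is the closure, from 0 (fully open) to 1 (shut), set as the call begins (left out, the last holds). The fingers move at their own pace and stop on an object; "grip_force" is the grip in N (left out, the last holds). Time passes only in rows, so rows that repeat a pose let the fingers close. It gives the time, the measured TCP pose, the force, the opening and the grip force at its end, in the units of the state.
- ctrl.read_state(): the state, without advancing time (a new reading comes with each control period).
- optics.capture(name): name is "scene" or "side" or "wrist"; returns a dict with "frame" (384x512x3 uint8, blue, green, red), "intrinsics" (3x3 intrinsics, pixels), "pose" (4x4, takes a point from camera to world coordinates). Camera axes: x right, y down, z forward; pixel columns grow to the right and rows downward; lengths in m; the calibration is good to about 2 mm. The wrist camera is an equidistant fisheye: a pixel r from the principal point sees the ray r / f radians off the axis. A picture is of the moment at which its call begins. There is no depth.
- ctrl.sign_off(): hands the job in; it is judged then, once.
Trained networks look in the newest picture that a camera, given by its name, has taken for a name from the list of things; names that differ only in an ending like _2 or _b are one class to them, and where a whole thing is asked for, a point or a joint stands for the part that bears it (a point fixed in the world has none). Each returns a list of dicts, best first, with "score" (0 to 1); they miss things now and then, are a little off and sometimes report something else, mostly with a low value. They report only what shows in the picture. A call takes as long as a camera call.
- optics.find_in(camera, target): "location" ([column, row] in pixels, amid what is visible of it).
The state is a dict: "t": time; "joints": joint angles; "joint_velocities": joint speeds; "tau": joint torques, N m; "ee_pos": TCP position; "orientation": TCP orientation; "ft_force": force on the tool from outside, world axes, zero at the start; "torque": the same for the moment, N m; "opening": finger opening in m; "finger_force": force on a finger pad.
Only numpy, scipy, OpenCV 4.12 (cv2) and the standard library are available. Lean on these libraries where they do the work, as an engineer would, in place of code of your own. Each camera call takes 0.05 s, during which the arm holds its last target. There are 200 camera calls.

TASK

Push the open hinged half of the steel tube clamp fully shut, its ear face to face with the fixed ear. Then reach from above into the narrow gap between the fixed ear and the backing plate, grip the hidden hexagonal bolt head between both fingers across its two nearly upright side flats and hold it from turning, without turning it yourself, so that I can run the nut on. Finish while still gripping the bolt head, and leave the other things on the table alone.

Things in the scene. Friction and masses are not known exactly. Their poses are not given: they have to be found in the camera images.
- clamp: Fixed part of a steel split tube clamp. Origin at table level, z up; x (roughly away from the robot) runs from the hinged half to the backing plate, y along the tube. In mm here: base plate x -70..100, y +-70, 12 high; tube 48 across, y +-120, at x 0, z 75, shell round it of outer radius 30; fixed ear, an upright plate x 0..10, y +-45, top z 166; grey backing plate x 55..65, y +-45, top z 166.
- gap_mouth (a point): Middle of the mouth of the gap between fixed ear and backing plate: clamp x 32.5, y 0, z 166 mm. The gap is 45 mm wide along clamp x, open above and at both y ends; only the bolt head and its spacer stand in it above z 105 mm.
- hinge (a point): Middle of the level hinge axis (along clamp y) of the hinged half: clamp x 0, y 0, z 35 mm.
- jaw (a joint): Angle (rad) of the hinged half: 0 = shut on a firm stop, ear flat on the fixed ear; starts 0.35 to 0.75, leaning to clamp -x (the robot's side). Stiff hinge (0.35 N m), stays where left; 3 to 5 N at the top edge moves it. Its ear is a 10 mm plate, y +-45 mm, top edge 131 mm from the hinge, with an open-topped slot (y +-10, down to 94 mm from the hinge) for the bolt shank; push on the prongs either side.
- jaw_edge (a point): Middle (over the slot) of the top edge of the hinged half's ear, on its outer, robot-side face, 131 mm from the hinge; when shut at clamp x -10, y 0, z 166 mm. Moves with the hinged half.
- bolt: Level hexagon bolt through the fixed ear. Origin at its head's centre, clamp x 30, y 0, z 140 mm. Own x = bolt axis = clamp x. Head 24 mm across flats, 16 mm long; flats face own +y (bolt_c0) and -y (bolt_c1); 23 mm round spacer between it and the ear. 16 mm shank ends at clamp x -38 mm. Turns in light friction (0.03 N m); starts up to 0.25 rad either way from own y along clamp y. Closing fingers square it.
- bolt_corner (a point): A corner of the head's hexagon on its end towards the backing plate, on the bolt's own +z side, 13.9 mm from the bolt axis; it shows how far the bolt has turned.
- spray: Yellow spray can, 54 mm across, 160 mm tall, to be left alone; origin under its base.
- vblock: Steel V-block 70 x 50 x 45 mm, to be left alone; origin under its base.
- collar: Steel collar 38 mm across, 14 mm high, lying flat, to be left alone; origin under its base.
- spanner: Steel spanner 200 mm long lying beside the clamp, to be left alone; origin under its middle.

How it is judged:
On the way:
1. the hinged half is shut against the fixed half (value of joint jaw below 0.05 rad), for 0.2 s.
At the end, for the whole second after the job is handed in: The hinged half is shut (under 0.05 rad); the grasp point is within 20 mm of the bolt head's centre, the fingers press each of the two flats with over 5 N, and the bolt is still and within 25 degrees of its first angle (corner moved under 6 mm), all through the last second (value of joint jaw below 0.05 rad and distance between the grasp point and bolt below 0.02 m and contact force between the fingers and bolt_c0 above 5 N and contact force between the fingers and bolt_c1 above 5 N and angular speed of bolt below 0.1 rad/s and distance of bolt_corner from where it was at the start of the episode below 0.006 m); the arm keeps its last pose, push and grip.
It fails at once if the bolt is turned by more than 25 degrees (distance of bolt_corner from where it was at the start of the episode above 0.006 m).
It fails at once if a bystander is disturbed (moved by more than 25 mm) (distance of any of spray, vblock, collar, spanner from where it was at the start of the episode above 0.025 m).
It also fails if it takes over 40 s, if anything falls off the work surface, if the arm or the gripper's body presses on something with over 40 N, if the wrist force passes 120 N, or if a joint passes its speed limit or range.

## Working session

There is one attempt and no reset: what is moved stays moved. The work goes in short steps, Python scripts to look and compute and a tool call to move; the robot and the scene stay as the last step left them, time stands still between calls to the robot, and variables do not carry over. Pictures are saved under pics/ and viewed, at most 10 in all, crops included, and the job is handed in when it is done.

Besides the shell and the picture viewer there is one more tool, called after "Emit:" by a JSON object that holds its "method" and its "body", one argument or row to a line. play_rows: Moves the arm, as the interface text tells. Its arguments: {"type":"object","properties":{"increments":{"type":"array","items":{"type":"array"}},"jaw":{"type":"number"},"grip_force":{"type":"number"}},"required":["increments"]}

```bash
mkdir -p pics; python3 - <<'E'
from station import ctrl, optics
import cv2, numpy as np
s=ctrl.read_state(); print({k:np.round(v,3).tolist() for k,v in s.items()})
ims=[]
for c in ["scene","side"]:
    r=optics.capture(c); cv2.imwrite(f"pics/{c}0.png",r["frame"]); np.savez(f"{c}0.npz",K=r["intrinsics"],T=r["pose"])
    print(c,np.round(r["intrinsics"],1).tolist(),np.round(r["pose"],3).tolist())
    for n in ["clamp","gap_mouth","hinge","jaw_edge","bolt","bolt_corner","spray","vblock","collar","spanner"]:
        try: print(n,[(np.round(d["location"],1).tolist(),round(d["score"],2)) for d in optics.find_in(c,n)[:2]])
        except Exception as e: print(n,e)
E
```

```text
{'t': 0.0, 'joints': [-0.174, 0.246, 1.559, -0.0, 1.339, -0.174], 'joint_velocities': [0.001, -0.002, 0.0, -0.0, 0.001, 0.002], 'tau': [0.001, -42.951, -32.612, -0.0, 0.005, -0.0], 'ee_pos': [0.649, 0.0, 0.238], 'orientation': [0.707, 0.707, -0.001, -0.001], 'ft_force': [-0.762, -0.424, 0.007], 'torque': [0.03, 0.003, -0.062], 'finger_force': 0.0, 'opening': 0.085}
scene [[416.0, 0.0, 257.1], [0.0, 416.0, 193.5], [0.0, 0.0, 1.0]] [[-0.213, 0.794, -0.569, 1.094], [0.977, 0.173, -0.124, 0.138], [-0.0, -0.582, -0.813, 0.836], [0.0, 0.0, 0.0, 1.0]]
clamp [([249.2, 220.5], 0.68)]
gap_mouth [([244.9, 219.5], 0.82)]
hinge [([245.6, 222.4], 0.9)]
jaw_edge [([247.6, 200.8], 0.66), ([253.3, 179.8], 0.65)]
bolt [([244.9, 201.8], 0.76)]
bolt_corner [([246.3, 201.6], 0.58)]
spray [([348.6, 238.2], 0.61), ([246.9, 219.6], 0.46)]
vblock [([153.1, 245.0], 0.69)]
collar [([312.3, 189.9], 0.46)]
spanner [([190.9, 197.2], 0.63)]
side [[403.4, 0.0, 252.1], [0.0, 403.4, 192.5], [0.0, 0.0, 1.0]] [[-0.928, -0.272, 0.254, 0.381], [-0.373, 0.679, -0.633, 0.621], [-0.0, -0.682, -0.731, 0.8], [0.0, 0.0, 0.0, 1.0]]
clamp [([254.2, 203.5], 0.93)]
gap_mouth [([253.1, 203.0], 0.89)]
hinge [([253.5, 204.7], 0.64)]
jaw_edge [([273.5, 191.2], 0.94)]
bolt [([249.6, 176.6], 0.77)]
bolt_corner [([262.5, 176.4], 0.69)]
spray [([204.8, 265.0], 0.93)]
vblock [([250.8, 153.3], 0.91)]
collar [([296.9, 274.0], 0.66)]
spanner [([310.2, 186.1], 0.6)]
```

```bash
python3 -c "
import cv2,numpy as np
a=cv2.imread('pics/scene0.png');b=cv2.imread('pics/side0.png')
cv2.imwrite('pics/both.png',cv2.resize(np.vstack([a,b]),(400*1,600)) if 0 else np.vstack([a,b]))"
```

```text
(no output)
```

View pics/scene0.png

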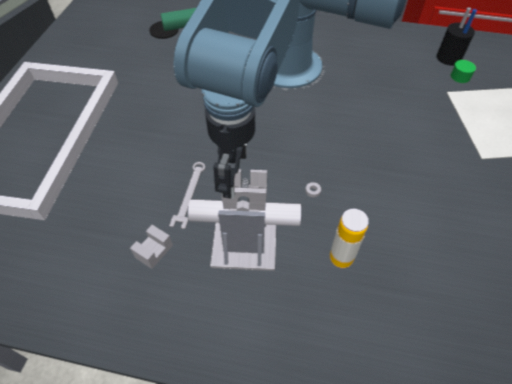

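View pics/side0.png

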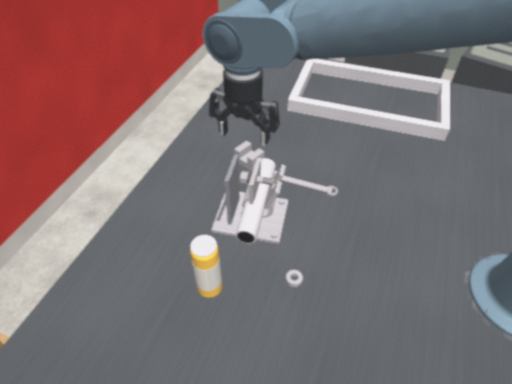

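The scene shot shows the clamp at about (245,220), with the gripper just behind it. The spanner is at (190,195), the V-block at (152,246), the spray can at (349,238) and the collar at (313,189). The side shot shows the clamp at (253,200), with the open half leaning to the right. I'll zoom in for the corners.

```bash
python3 -c "
import cv2,numpy as np
a=cv2.imread('pics/scene0.png')[150:280,180:310];b=cv2.imread('pics/side0.png')[125:255,195:325]
f=lambda x:cv2.resize(x,(400,400),interpolation=cv2.INTER_CUBIC)
cv2.imwrite('pics/z.png',np.hstack([f(a),f(b)]))"
```

```text
(no output)
```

View pics/z.png

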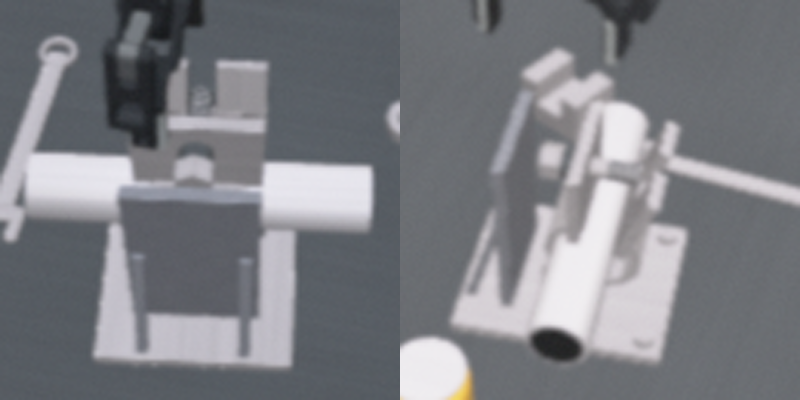

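```bash
cat > h.py <<'E'
import numpy as np
def C(c):
    d=np.load(f"{c}0.npz"); return d["K"],d["T"]
def proj(c,P):
    K,T=C(c); p=(np.asarray(P)-T[:3,3])@T[:3,:3]; q=p@K.T; return q[...,:2]/q[...,2:]
def clampT(v):
    x,y,a=v; return np.array([[np.cos(a),-np.sin(a),0,x],[np.sin(a),np.cos(a),0,y],[0,0,1,0],[0,0,0,1]])
def w(v,p): return clampT(v)[:3,:3]@np.asarray(p)+clampT(v)[:3,3]
def jp(q,r,x,y): # jaw point, x when shut, r above hinge
    return [x*np.cos(q)-r*np.sin(q), y, .035+r*np.cos(q)+x*np.sin(q)]
E
python3 - <<'E'
from h import *
from scipy.optimize import least_squares
S=130/400
obs=[("scene",(95,358),(.1,-.07,.012)),("scene",(290,367),(.1,.07,.006)),("scene",(120,201),(.065,-.045,.166)),("scene",(262,201),(.065,.045,.166)),
("scene",(266,117),(0,.045,.166)),("scene",(266,130),(.01,.045,.166)),
("side",(52,322),(.1,.07,.012)),("side",(260,355),(-.07,.07,.006)),("side",(287,228),(-.07,-.07,.012)),("side",(97,173),(.06,.045,.166)),("side",(130,88),(.06,-.045,.166))]
off={"scene":(180,150),"side":(195,125)}
def res(v):
    r=[]
    for c,p,P in obs: r+=list(proj(c,w(v,P))-(np.array(p)*S+off[c]))
    for p in [(268,62),(218,62)]:
        y=.045 if p[0]==268 else .010
        r+=list(proj("scene",w(v,jp(v[3],.131,-.010,y)) if 0 else w(v[:3],jp(v[3],.131,-.010,y)))-(np.array(p)*S+off["scene"]))
    return r
res0=res
def res(v):
    r=[]
    for c,p,P in obs: r+=list(proj(c,w(v[:3],P))-(np.array(p)*S+off[c]))
    for p,y in [((268,62),.045),((218,62),.010)]: r+=list(proj("scene",w(v[:3],jp(v[3],.131,-.010,y)))-(np.array(p)*S+off["scene"]))
    return r
f=least_squares(res,[.7,0,0,.5],loss="soft_l1"); v=f.x
print(v.round(4)); print(np.array(res(v)).reshape(-1,2).round(1).tolist())
np.save("v.npy",v)
print("gap",w(v[:3],(.0325,0,.166)),"bolt",w(v[:3],(.03,0,.14)),"edge",w(v[:3],jp(v[3],.131,-.01,0)))
E
```

```text
[0.6154 0.0063 0.1746 0.3489]
[[-0.2, -0.8], [1.0, -0.2], [-0.7, -1.6], [0.2, 0.0], [-0.2, -0.1], [-0.3, -0.2], [-0.8, 0.0], [-0.3, 2.4], [-0.4, -0.2], [-0.1, -0.2], [-1.3, 0.8], [-0.2, 0.2], [-0.6, -0.3]]
gap [0.64738256 0.01192539 0.166     ] bolt [0.64492055 0.01149121 0.14      ] edge [ 0.5620178  -0.00312866  0.1546884 ]
```

```bash
cat >> h.py <<'E'
from scipy.spatial.transform import Rotation as R
def go(cx,cy,z):
    from station import ctrl
    v=np.load("v.npy"); s=ctrl.read_state()
    Rt=R.from_quat(s["orientation"]); a=v[2]
    Y=np.array([np.sin(a),-np.cos(a),0]); Z=np.array([0,0,-1.]); X=np.cross(Y,Z)
    tgt=R.from_matrix(np.c_[X,Y,Z]); p=w(v[:3],(cx,cy,z))
    d=Rt.inv().apply(p-np.array(s["ee_pos"]))/.8; t=(Rt.inv()*tgt).as_rotvec()/(2*np.pi)
    c=np.linalg.inv(clampT(v[:3]))@np.r_[s["ee_pos"],1]
    print("clamp-frame tcp",c[:3].round(4),"t",s["t"],"F",np.round(s["ft_force"],1),"open",s["opening"],"ff",s["finger_force"])
    print("shift",d.round(5).tolist(),"turn",t.round(5).tolist())
E
python3 -c "
from h import *
go(-.1,0,.235)"
```

```text
clamp-frame tcp [ 0.033  -0.0122  0.2393] t 1.1 F [ 0.2 -0.1 -0.7] open 0.08525575000137746 ff 0.0
shift [-0.01385, -0.1664, 0.00536] turn [0.0, 0.0, 0.22222]
```

Emit:
{"method": "play_rows", "body": {
  "increments": [
    [[-0.0138,-0.1664,0.0],[0,0,0.2222]],
    [[-0.0138,-0.1664,0.0],[0,0,0.2222]],
    [[-0.0138,-0.1664,0.0],[0,0,0.2222]],
    [[-0.0138,-0.1664,0.0],[0,0,0.2222]],
    [[-0.0138,-0.1664,0.0],[0,0,0.2222]],
    [[-0.0138,-0.1664,0.0],[0,0,0.2222]],
    [[-0.0138,-0.1664,0.0],[0,0,0.2222]],
    [[-0.0138,-0.1664,0.0],[0,0,0.2222]]
  ],
  "jaw": 0.42,
  "grip_force": 40
}}

```text
t: 1.77
ee_pos: [0.5168, -0.0111, 0.2396]
orientation: [0.96, 0.279, 0.0, 0.0]
ft_force: [0.2, -0.3, -0.1]
opening: 0.0497
finger_force: 0.0
```

```bash
python3 -c "
from h import *
go(-.1,0,.235)"
```

```text
clamp-frame tcp [-0.1001  0.      0.2396] t 1.7667 F [ 0.2 -0.3 -0.1] open 0.04973247263547438 ff 0.0
shift [9e-05, 0.0001, 0.00571] turn [5e-05, -7e-05, 0.06207]
```

Emit:
{"method": "play_rows", "body": {
  "increments": [
    [[0,0,0],[0,0,0.062]],
    [[0,0,0],[0,0,0.062]],
    [[0,0,0],[0,0,0.062]],
    [[0,0,0],[0,0,0.062]],
    [[0,0,0],[0,0,0.062]]
  ]
}}

```text
t: 2.18
ee_pos: [0.5169, -0.011, 0.2394]
orientation: [0.996, 0.092, 0.0, 0.0]
ft_force: [0.4, -0.6, -0.2]
opening: 0.0499
finger_force: 0.0
```

```bash
python3 - <<'E'
from h import *
from station import optics
import cv2
o=[]
for c,(x,y) in {"scene":(180,150),"side":(195,125)}.items():
    f=optics.capture(c)["frame"]; o.append(cv2.resize(f[y-20:y+110,x:x+130],(400,400),interpolation=cv2.INTER_CUBIC))
    v=np.load("v.npy"); print(c,"mouth pix",proj(c,w(v[:3],(.0325,0,.166))),"bolt",proj(c,w(v[:3],(.03,0,.14))),"edge",proj(c,w(v[:3],jp(v[3],.131,-.01,0))))
cv2.imwrite("pics/z2.png",np.hstack(o)); go(-.1,0,.145)
E
```

```text
scene mouth pix [242.83040322 200.57725907] bolt [243.26637428 206.903941  ] edge [245.46886849 169.70042868]
side mouth pix [243.06837673 168.98664477] bolt [244.30577063 177.26110611] edge [280.49781444 178.04780702]
clamp-frame tcp [-1.000e-01  1.000e-04  2.393e-01] t 2.2833 F [ 0.3 -0.2  0.2] open 0.04970309333292686 ff 0.0
shift [-4e-05, 6e-05, 0.11792] turn [1e-05, -2e-05, 0.00144]
```

View pics/z2.png

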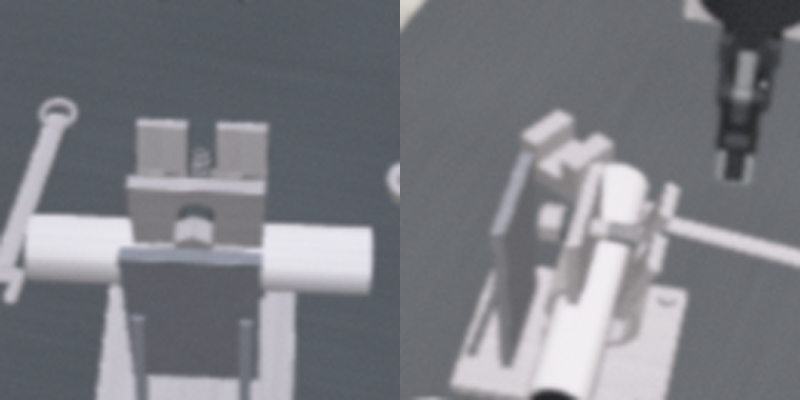

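The jaw's two prongs show at (160,145) and (242,145), and the bolt head at (195,228). Both match the fitted model, so I'll descend behind the jaw and push.

Emit:
{"method": "play_rows", "body": {
  "increments": [
    [[0,0,0.05],[0,0,0]],
    [[0,0,0.1],[0,0,0]],
    [[0,0,0.1175],[0,0,0]],
    [[0,0,0.1175],[0,0,0]],
    [[0.015,0,0.1175],[0,0,0]],
    [[0.03,0,0.1175],[0,0,0]],
    [[0.04,0,0.1175],[0,0,0]],
    [[0.05,0,0.1175],[0,0,0]]
  ]
}}

```text
t: 2.95
ee_pos: [0.5568, -0.0043, 0.1471]
orientation: [0.996, 0.091, -0.0, 0.001]
ft_force: [-6.4, -2.1, 4.2]
opening: 0.0495
finger_force: 3.2
```

Emit:
{"method": "play_rows", "body": {
  "increments": [
    [[0.01,0,0],[0,0,0]],
    [[0.02,0,0],[0,0,0]],
    [[0.028,0,0],[0,0,0]],
    [[0.034,0,0],[0,0,0]],
    [[0.038,0,0],[0,0,0]]
  ]
}}

```text
t: 3.37
ee_pos: [0.5869, 0.0015, 0.1461]
orientation: [0.996, 0.091, 0.0, 0.0]
ft_force: [-3.3, -1.5, 3.3]
opening: 0.0494
finger_force: 1.8
```

```bash
python3 -c "
from h import *
go(-.021,0,.145)"
```

```text
clamp-frame tcp [-0.0289  0.0002  0.1461] t 3.3667 F [-3.3 -1.5  3.3] open 0.04944342208124325 ff 1.8224574759369716
shift [0.00988, 0.00035, 0.00141] turn [0.0001, -0.00011, 0.00112]
```

Emit:
{"method": "play_rows", "body": {
  "increments": [
    [[0.004,0,0],[0,0,0]],
    [[0.007,0,0],[0,0,0]],
    [[0.01,0,0],[0,0,0]]
  ]
}}

```text
t: 3.62
ee_pos: [0.5941, 0.0031, 0.1453]
orientation: [0.996, 0.091, -0.0, -0.0]
ft_force: [-3.2, -1.3, 2.1]
opening: 0.0495
finger_force: 1.7
```

Emit:
{"method": "play_rows", "body": {
  "increments": [
    [[0.0025,0,0],[0,0,0]],
    [[0.0025,0,0],[0,0,0]]
  ]
}}

```text
t: 3.78
ee_pos: [0.5955, 0.0034, 0.1452]
orientation: [0.996, 0.091, -0.001, 0.0]
ft_force: [-6.8, -1.8, 4.0]
opening: 0.0496
finger_force: 3.2
```

Emit:
{"method": "play_rows", "body": {
  "increments": [
    [[0.0025,0,0],[0,0,0]],
    [[0.0025,0,0],[0,0,0]]
  ]
}}

```text
t: 3.95
ee_pos: [0.5956, 0.0034, 0.1452]
orientation: [0.996, 0.09, -0.004, 0.0]
ft_force: [-15.6, -2.6, 11.3]
opening: 0.0496
finger_force: 7.9
```

Emit:
{"method": "play_rows", "body": {
  "increments": [
    [[0.0025,0,0],[0,0,0]],
    [[0.0025,0,0],[0,0,0]],
    [[0.0025,0,0],[0,0,0]]
  ]
}}

```text
t: 4.2
ee_pos: [0.5957, 0.0034, 0.1452]
orientation: [0.996, 0.09, -0.007, 0.0]
ft_force: [-23.5, -3.7, 15.7]
opening: 0.0495
finger_force: 12.4
```

It's on the firm stop. I'll back off, lift clear and check with pictures.

Emit:
{"method": "play_rows", "body": {
  "increments": [
    [[-0.01,0,0],[0,0,0]],
    [[-0.03,0,0],[0,0,0]],
    [[-0.03,0,-0.04],[0,0,0]],
    [[-0.03,0,-0.08],[0,0,0]],
    [[-0.03,0,-0.11],[0,0,0]],
    [[-0.03,0,-0.11],[0,0,0]]
  ],
  "jaw": 0
}}

```text
t: 4.7
ee_pos: [0.5798, -0.0004, 0.2398]
orientation: [0.996, 0.091, 0.006, 0.001]
ft_force: [1.2, 0.2, 0.7]
opening: 0.0851
finger_force: 0.0
```

```bash
python3 - <<'E'
from h import *
from station import optics
import cv2
o=[]
for c,(x,y) in {"scene":(180,150),"side":(195,125)}.items():
    f=optics.capture(c)["frame"]; o.append(cv2.resize(f[y-20:y+110,x:x+130],(400,400),interpolation=cv2.INTER_CUBIC))
cv2.imwrite("pics/z3.png",np.hstack(o)); go(.032,0,.235)
E
```

```text
clamp-frame tcp [-0.0387  0.0005  0.2343] t 4.8 F [-0.2  0.5 -1. ] open 0.08538929119582572 ff 0.0
shift [0.08838, 0.00124, -0.00053] turn [9e-05, -0.00055, 0.00112]
```

View pics/z3.png

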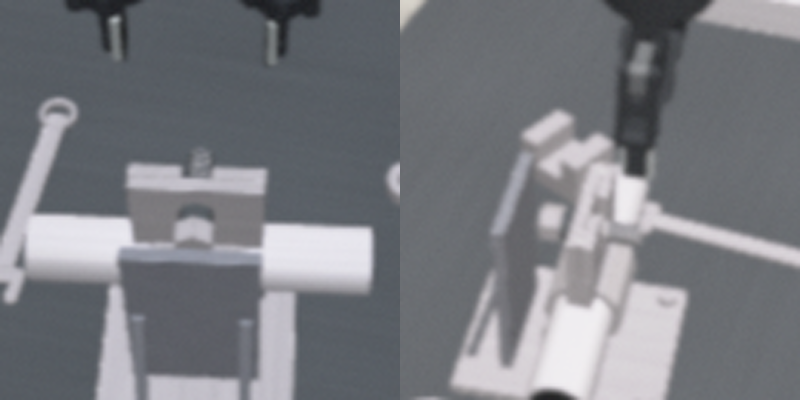

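The jaw now lies flat on the fixed ear, with its top at (195,172) in the left crop. Next I'll move over the gap and start down.

Emit:
{"method": "play_rows", "body": {
  "increments": [
    [[0.044,0.001,0],[0,0,0.001]],
    [[0.088,0.001,0],[0,0,0.001]],
    [[0.088,0.001,0],[0,0,0.001]],
    [[0.088,0.001,0.03],[0,0,0.001]],
    [[0.088,0.001,0.065],[0,0,0.001]],
    [[0.088,0.001,0.065],[0,0,0.001]]
  ],
  "jaw": 0.42
}}

```text
t: 5.3
ee_pos: [0.6412, 0.0126, 0.1728]
orientation: [0.996, 0.087, -0.007, -0.002]
ft_force: [-1.8, 1.1, -2.2]
opening: 0.0499
finger_force: 0.0
```

```bash
python3 - <<'E'
from h import *
from station import optics
import cv2
o=[]
for c,(x,y) in {"scene":(180,150),"side":(195,125)}.items():
    f=optics.capture(c)["frame"]; o.append(cv2.resize(f[y-20:y+110,x:x+130],(400,400),interpolation=cv2.INTER_CUBIC))
cv2.imwrite("pics/z4.png",np.hstack(o)); go(.032,0,.128)
E
```

```text
clamp-frame tcp [0.0293 0.0007 0.1789] t 5.4 F [ 0.1 -0.7 -0.5] open 0.04938052155389746 ff 0.0
shift [0.00362, 0.00102, 0.06357] turn [-0.00029, 0.00072, 8e-05]
```

View pics/z4.png

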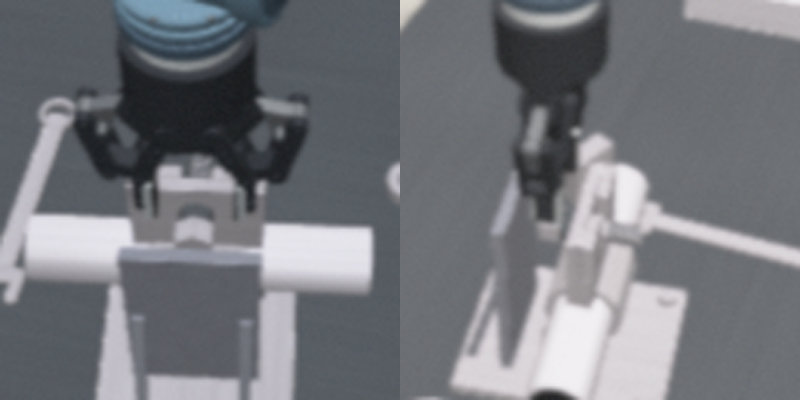

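The fingers are at (150,200) and (250,205), straddling the head at (195,230), and the side view puts them inside the gap. I'll descend.

Emit:
{"method": "play_rows", "body": {
  "increments": [
    [[0.0036,0.001,0.01],[0,0,0]],
    [[0.0036,0.001,0.025],[0,0,0]],
    [[0.0036,0.001,0.04],[0,0,0]],
    [[0.0036,0.001,0.055],[0,0,0]],
    [[0.0036,0.001,0.063],[0,0,0]],
    [[0.0036,0.001,0.063],[0,0,0]],
    [[0.0036,0.001,0.063],[0,0,0]]
  ]
}}

```text
t: 5.98
ee_pos: [0.6483, 0.0115, 0.1302]
orientation: [0.996, 0.087, -0.001, -0.0]
ft_force: [0.9, 0.1, 0.5]
opening: 0.0495
finger_force: 0.0
```

```bash
python3 -c "
from h import *
go(.032,0,.128)"
```

```text
clamp-frame tcp [ 0.0333 -0.0005  0.1302] t 5.9833 F [0.9 0.1 0.5] open 0.04948111975450242 ff 0.0
shift [-0.00168, -0.00067, 0.00273] turn [-6e-05, 0.00019, 7e-05]
```

No contact on the way down. I'll close in stages.

Emit:
{"method": "play_rows", "body": {
  "increments": [
    [[-0.001,-0.0005,0.001],[0,0,0]],
    [[-0.001,-0.0005,0.001],[0,0,0]],
    [[-0.001,-0.0005,0.001],[0,0,0]],
    [[-0.001,-0.0005,0.001],[0,0,0]]
  ],
  "jaw": 0.65,
  "grip_force": 40
}}

```text
t: 6.32
ee_pos: [0.6481, 0.0117, 0.1307]
orientation: [0.996, 0.087, 0.0, 0.0]
ft_force: [-0.8, 0.1, 0.3]
opening: 0.0298
finger_force: 0.0
```

Emit:
{"method": "play_rows", "body": {
  "increments": [
    [[0,0,0],[0,0,0]],
    [[0,0,0],[0,0,0]],
    [[0,0,0],[0,0,0]],
    [[0,0,0],[0,0,0]],
    [[0,0,0],[0,0,0]],
    [[0,0,0],[0,0,0]],
    [[0,0,0],[0,0,0]]
  ],
  "jaw": 1
}}

```text
t: 6.9
ee_pos: [0.6481, 0.0118, 0.1307]
orientation: [0.996, 0.087, 0.0, -0.0]
ft_force: [-1.9, 1.2, 5.8]
opening: 0.0228
finger_force: 40.0
```

```bash
python3 - <<'E'
from h import *
from station import optics
import cv2
o=[]
for c,(x,y) in {"scene":(180,150),"side":(195,125)}.items():
    f=optics.capture(c)["frame"]; o.append(cv2.resize(f[y-20:y+110,x:x+130],(400,400),interpolation=cv2.INTER_CUBIC))
cv2.imwrite("pics/z5.png",np.hstack(o)); go(.032,0,.129)
E
```

```text
clamp-frame tcp [ 0.0331 -0.0002  0.1307] t 7.0 F [-2.   1.3  5.7] open 0.0235010411238195 ff 39.98046232410161
shift [-0.00139, -0.00031, 0.00209] turn [-0.0, -8e-05, 6e-05]
```

View pics/z5.png

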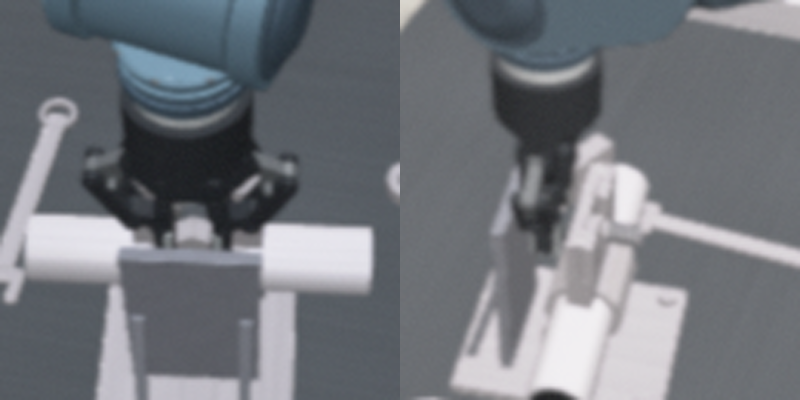

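The fingers hold the head at (195,230), the opening matches its 24 mm, the grip reads 40 N and the jaw is still shut. I'll hand in.

Emit:
{"method": "play_rows", "body": {
  "increments": [
    [[0,0,0],[0,0,0]],
    [[0,0,0],[0,0,0]],
    [[0,0,0],[0,0,0]],
    [[0,0,0],[0,0,0]]
  ]
}}

```text
t: 7.33
ee_pos: [0.6481, 0.0118, 0.1307]
orientation: [0.996, 0.087, 0.0, -0.0]
ft_force: [-1.3, 1.5, 6.0]
opening: 0.0231
finger_force: 40.0
```

```bash
python3 -c "
from station import ctrl
s=ctrl.read_state(); print(s['t'],s['opening'],s['finger_force']); print(ctrl.sign_off())"
```

```text
7.3333 0.023125659158708116 39.98068727907594
the job is handed in; nothing more can be done
None
```

The hinged half is shut on its stop and the fingers are holding the bolt head across its side flats at 40 N; I handed the job in at 7.3 s, the sign-off gave no verdict, and I did not measure the bolt's turn directly.

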